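# Feel along a glued inlay strip

### The job

Feel along the whole of the dark inlay strip in the plywood panel with a fingertip, pressing only lightly: begin on its end by the red dot and run to its end by the blue dot. Keep the fingers off the freshly oiled plywood, never press the panel hard down on its rubber pucks, and do not shift, lift or tip the sanding block, tape measure, glue bottle or jar. Finish while holding the fingertip lightly on the strip's end by the blue dot.

Things in the scene. Friction and masses are not known exactly. Their poses are not given: they have to be found in the camera images.
- seg1: Piece 1 of the 7 straight pieces, laid end to end in order, that make up the dark-brown S-curved inlay strip (14 mm wide, top 3 mm above the plywood). Origin: middle of its top face, which is 51 mm above the bench when not pressed; x runs along the piece towards piece 2, z up; the piece is 44 mm long, so it ends 22 mm either side of the origin. One end of the strip.
- seg2: Piece 2 of the 7 straight pieces, laid end to end in order, that make up the dark-brown S-curved inlay strip (14 mm wide, top 3 mm above the plywood). Origin: middle of its top face, which is 51 mm above the bench when not pressed; x runs along the piece towards piece 3, z up; the piece is 35 mm long, so it ends 17 mm either side of the origin. It adjoins the neighbouring pieces.
- seg3: Piece 3 of the 7 straight pieces, laid end to end in order, that make up the dark-brown S-curved inlay strip (14 mm wide, top 3 mm above the plywood). Origin: middle of its top face, which is 51 mm above the bench when not pressed; x runs along the piece towards piece 4, z up; the piece is 39 mm long, so it ends 20 mm either side of the origin. It adjoins the neighbouring pieces.
- seg4: Piece 4 of the 7 straight pieces, laid end to end in order, that make up the dark-brown S-curved inlay strip (14 mm wide, top 3 mm above the plywood). Origin: middle of its top face, which is 51 mm above the bench when not pressed; x runs along the piece towards piece 5, z up; the piece is 46 mm long, so it ends 23 mm either side of the origin. It adjoins the neighbouring pieces.
- seg5: Piece 5 of the 7 straight pieces, laid end to end in order, that make up the dark-brown S-curved inlay strip (14 mm wide, top 3 mm above the plywood). Origin: middle of its top face, which is 51 mm above the bench when not pressed; x runs along the piece towards piece 6, z up; the piece is 39 mm long, so it ends 20 mm either side of the origin. It adjoins the neighbouring pieces.
- seg6: Piece 6 of the 7 straight pieces, laid end to end in order, that make up the dark-brown S-curved inlay strip (14 mm wide, top 3 mm above the plywood). Origin: middle of its top face, which is 51 mm above the bench when not pressed; x runs along the piece towards piece 7, z up; the piece is 35 mm long, so it ends 17 mm either side of the origin. It adjoins the neighbouring pieces.
- seg7: Piece 7 of the 7 straight pieces, laid end to end in order, that make up the dark-brown S-curved inlay strip (14 mm wide, top 3 mm above the plywood). Origin: middle of its top face, which is 51 mm above the bench when not pressed; x runs along the piece away from piece 6, z up; the piece is 44 mm long, so it ends 22 mm either side of the origin. One end of the strip.
- plywood: Pale plywood panel, 250 mm (its x) by 370 mm (its y) by 18 mm, that carries the strip, freshly oiled. Origin: centre of its underside, 30 mm above the bench; top 48 mm above the bench. It cannot shift sideways or tilt; it rests on four soft black rubber pucks and sinks level when pressed.
- panel (a joint): How far the panel (plywood and strip together) is pressed down into its rubber pucks, m: 0 at rest, hard stop at 0.012. It starts to yield at 1 to 2 N and then takes about 1 N more per mm, and comes back up when let go; resting a fingertip 3 to 5 mm below the unpressed strip top is a light touch.
- dot_red: Flat red sticker dot, 22 mm across and 1.5 mm thick, on the plywood about 32 mm beyond one end of the strip (where to begin; it may be at either end). Origin: centre of its underside. A mark only, not an obstacle.
- dot_blue: Flat blue sticker dot, the same size, 32 mm beyond the strip's other end (where to finish). Origin: centre of its underside. A mark only, not an obstacle.
- sanding_block: Cork sanding block with a reddish foot, 50 x 90 mm, 27 mm tall, lying loose on one corner area of the plywood, beside the strip. Origin: centre of its underside. Leave alone.
- tape_measure: Yellow tape measure, about 50 x 62 mm, 34 mm tall, lying loose on the plywood on the other side of the strip. Origin: centre of its underside. Leave alone.
- glue: Loose white glue bottle with yellow label and orange cap, 60 mm across, 140 mm tall, standing on the bench beyond one short edge of the panel. Origin: centre of its underside. Leave alone.
- screw_jar: Loose amber glass jar with black lid, 64 mm across, 75 mm tall, standing on the bench beyond the other short edge of the panel. Origin: centre of its underside. Leave alone.

How it is judged:
By the outcome, as a careful person would: the job done as asked, in the order asked, and still so for the second after the job is handed in, while the arm keeps its last pose, push and grip.
It also fails if it takes over 48 s, if anything falls off the work surface, if the arm or the gripper's body presses on something with over 40 N, if the wrist force passes 120 N, or if a joint passes its speed limit or range.

### The arm

A 6-joint arm with a two-finger parallel gripper is mounted at the origin on the work surface. World frame = base frame: x ahead of the robot, y to its left, z up, the work surface at z = 0. Lengths are in m, angles in rad, forces in N, time in s.
With the tool pointing down it reaches from about 0.375 to 0.975 m from the base axis. Payload 3.8 kg.
Tool frame: the origin (TCP) lies midway between the tips of the shut fingers; the grasp point (between the pads) lies 19 mm behind it; x points along the fingers, y is the direction in which the jaws open and shut, and the axes are right-handed (so a half turn about x gives the same grasp; the last joint's range is limited). The gripper opens to 88 mm and grips with 3 to 60 N. Pads are 18 mm wide; open, the fingers measure 123 mm over their backs; the gripper's body (75 mm by 187 mm) begins 45 mm behind the grasp point.
Start: joints at [1.179, 0.264, 1.604, -0, 1.274, -0.037], TCP at [0.234, 0.633, 0.239] pointing down, gripper open.
Joint ranges: [-2.63, 2.63], [-0.94, 2.18], [0.31, 2.57], [-1.31, 4.45], [0, 2.66], [-2.55, 2.55]. Speed limits (rad/s): [2.57, 2.57, 3.14, 3.14, 3.14, 3.14].

### API

Orientations are given as a rotation vector (axis times angle).
In Python, from cell import manip, inverse_kinematics, cams, order gives the robot as it stands. Calls block until the motion is done:
- manip.move_pose(position, orientation): joint-space move of the TCP to a pose.
- manip.move_linear(position, rate=0.15, rot=None): straight line of the TCP; rot=None keeps the orientation; rate is the mean speed in m/s.
- manip.set_joints(angles): joint-space move.
- manip.set_gripper(opening, force=None): finger opening in m; force is the grip in N (None keeps the last); returns when the fingers have stopped.
- manip.dwell(seconds).
- inverse_kinematics(position, orientation): joint angles nearest the present ones, or None.
- manip.state(): the state.
- cams.capture(name): name is "scene" or "top" or "wrist"; returns a dict with "image" (400x640x3 uint8, blue, green, red), "z_map" (400x640 float32, m along the optical axis (not along the pixel's ray), 0 where there is no reading), "intrinsics" (3x3 intrinsics, pixels), "k1" (the pictures are not rectified: a ray, as slopes to the right and down, at radius r is drawn at 1 + k1 r^2 times it, then the intrinsics apply), "position" and "orientation" of the camera in the world; the wrist camera has in their place "T_tool_cam" (4x4, takes a point from camera to tool coordinates, whose origin is the TCP and whose axes are the tool frame's). Camera axes: x right, y down, z forward; pixel columns grow to the right and rows downward; lengths in m; the calibration is good to about 2 mm. A picture is of the moment at which its call begins: read the wrist's pose just before it.
A pose or a line that the arm cannot do raises manip.IKError and nothing moves.
- order.close_job(): hands the job in, once; it reports no verdict.
The state is a dict: "clock": time; "joint_pos": joint angles; "joint_velocities": joint speeds; "tau": joint torques, N m; "tool_pos": TCP position; "tcp_rot": TCP orientation; "contact_force": force on the tool from outside, world axes, zero at the start; "moment": the same for the moment, N m; "gripper_width": finger opening in m.
Only numpy, scipy, OpenCV 4.12 (cv2) and the standard library are available. Lean on these libraries where they do the work, as an engineer would, in place of code of your own. Each camera call takes 0.05 s, during which the arm holds its last target. There are 200 camera calls.

## Working session

There is one attempt and no reset: what is moved stays moved. The work goes in short steps, each a Python script; the robot and the scene stay as the last script left them, time stands still between calls to the robot, and variables do not carry over. Pictures are saved under pics/ and viewed, about 8 in all and at most 12, crops included, and the job is handed in when it is done.

```bash
mkdir -p pics; ls; python3 - <<'E'
from cell import manip,cams
import cv2,numpy as np
for n in("top","scene"):
    c=cams.capture(n);cv2.imwrite(f"pics/{n}.png",c["image"]);np.savez(n,**{k:v for k,v in c.items()})
    print(n,c["intrinsics"],c["k1"],c["position"],c["orientation"])
print(manip.state())
E
```

```text
pics
top [[483.87069765   0.         316.85098416]
 [  0.         483.87069765 202.07651608]
 [  0.           0.           1.        ]] -0.15102479290236775 [0.284591   0.07727788 1.28727591] [-2.08881596  2.11723637 -0.24583465]
scene [[514.17695882   0.         324.84939988]
 [  0.         514.17695882 200.32923415]
 [  0.           0.           1.        ]] -0.07700343031219097 [ 1.02268136 -0.73336033  0.83477992] [-2.21850198 -0.61867935  0.24953902]
{'clock': 0.1, 'joint_pos': array([ 1.17913430e+00,  2.64669210e-01,  1.60526073e+00, -1.07361713e-05,
        1.27370915e+00, -3.69033425e-02]), 'joint_velocities': array([ 0.00051548, -0.00135521, -0.00245382,  0.00010199,  0.00048029,
        0.00090733]), 'tau': array([ 4.02966953e-05, -5.03617680e+01, -3.58071041e+01,  7.31162145e-02,
        2.33671814e-02, -7.42333555e-05]), 'tool_pos': array([0.23422623, 0.632356  , 0.23750573]), 'tcp_rot': array([ 0.2767971 ,  1.55323883, -0.27995529]), 'contact_force': array([-0.53732066,  0.72085254, -0.43050923]), 'moment': array([-0.02333632,  0.00976445,  0.04415191]), 'gripper_width': 0.08826136405347768}
```

View pics/top.png

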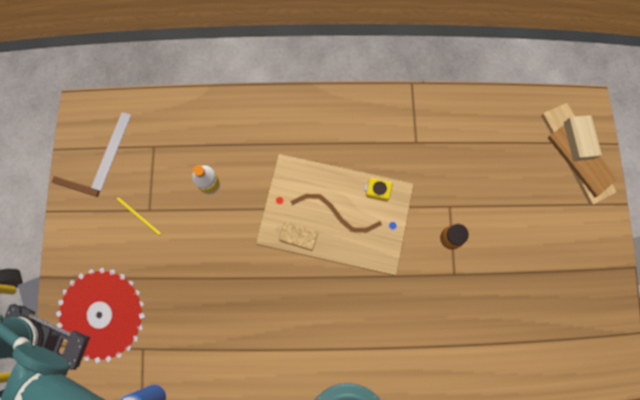

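View pics/scene.png

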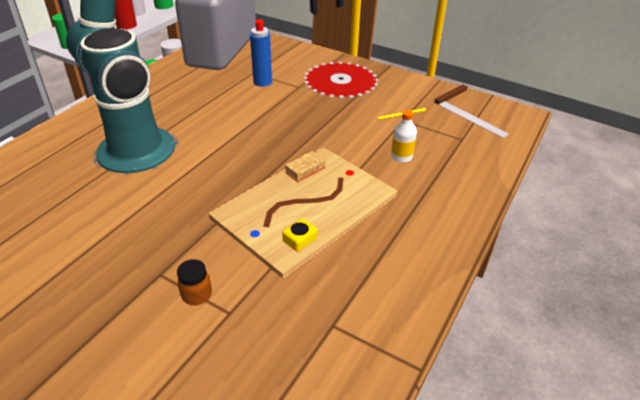

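Top view: the red dot is at (279,200) and the strip runs in an S from (292,202) to (381,222). The blue dot is at (393,225), the tape at (379,188) above the strip and the block at (298,236) below it. Next I'll localise these and take a closer look with the wrist camera.

```bash
cat > h.py <<'E'
import numpy as np,cv2
from scipy.spatial.transform import Rotation as R
def pose(c,tp=None,tr=None):
    if "T_tool_cam" in c:
        T=np.eye(4);T[:3,:3]=R.from_rotvec(tr).as_matrix();T[:3,3]=tp
        return T@c["T_tool_cam"]
    T=np.eye(4);T[:3,:3]=R.from_rotvec(c["orientation"]).as_matrix();T[:3,3]=c["position"];return T
def px2w(c,T,px,z):
    u=cv2.undistortPoints(np.array(px,float).reshape(-1,1,2),c["intrinsics"],np.array([float(c["k1"]),0,0,0])).reshape(-1,2)
    d=np.c_[u,np.ones(len(u))]@T[:3,:3].T
    return T[:3,3]+d*((z-T[2,3])/d[:,2])[:,None]
E
python3 - <<'E'
from h import *
from cell import manip,cams,inverse_kinematics
c=dict(np.load("top.npz"));T=pose(c)
for n,p,z in[("red",(279,200),.049),("s",(292,202),.051),("e",(381,222),.051),("blue",(393,225),.049),("glue",(207,186),0.03),("jar",(457,235),.075),("tape",(379,188),.082),("block",(298,236),.075)]:
    print(n,px2w(c,T,[p],z)[0].round(3))
m=px2w(c,T,[(336,212)],.05)[0];print(m)
print(cams.capture("wrist")["T_tool_cam"].round(3))
yaw=np.arctan2(m[1],m[0])
for s in(0,np.pi/2,-np.pi/2):
    Rm=R.from_euler('z',s)*R.from_euler('y',np.pi/2)
    print(s,inverse_kinematics([m[0],m[1],.35],Rm.as_rotvec()))
E
```

```text
red [0.578 0.168 0.049]
s [0.572 0.134 0.051]
e [ 0.516 -0.097  0.051]
blue [ 0.507 -0.129  0.049]
glue [0.624 0.366 0.03 ]
jar [ 0.474 -0.29   0.075]
tape [ 0.599 -0.092  0.082]
block [0.478 0.118 0.075]
[0.54397863 0.01928945 0.05      ]
[[-0.001 -0.26   0.966 -0.146]
 [ 1.    -0.001  0.001  0.001]
 [ 0.001  0.966  0.26  -0.066]
 [ 0.     0.     0.     1.   ]]
0 [-0.01031599 -0.03457081  1.73257569  0.          1.44358777 -1.58111231]
1.5707963267948966 None
-1.5707963267948966 [-1.03159874e-02 -3.45708146e-02  1.73257569e+00 -4.44089210e-16
  1.44358777e+00 -1.03159874e-02]
```

```bash
python3 - <<'E'
from h import *
from cell import manip,cams
manip.set_gripper(0.0,10)
Rm=R.from_euler('z',-0.24)*R.from_euler('y',np.pi/2)
manip.move_pose([.485,.03,.33],Rm.as_rotvec())
manip.dwell(.3)
s=manip.state();c=cams.capture("wrist")
np.savez("w1",tp=s["tool_pos"],tr=s["tcp_rot"],**c)
cv2.imwrite("pics/w1.png",c["image"]);print(s["clock"],s["tool_pos"],s["gripper_width"],s["contact_force"],c["intrinsics"],c["k1"])
E
```

```text
4.1 [0.48502034 0.03038164 0.32987815] -2.1699001974863873e-05 [-0.80977818 -0.41617017  0.03111006] [[353.60435572   0.         316.20894602]
 [  0.         353.60435572 198.96892194]
 [  0.           0.           1.        ]] -0.07678624256324654
```

View pics/w1.png

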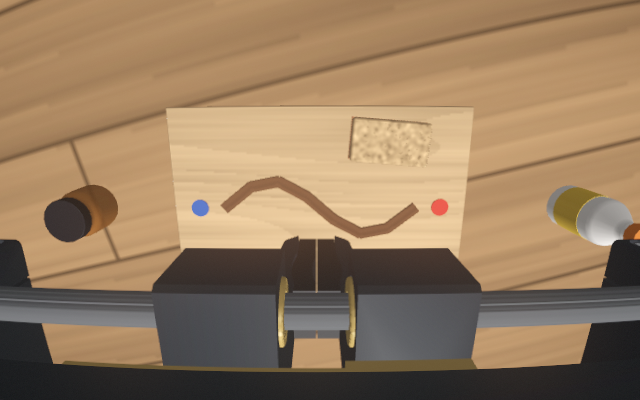

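Wrist view: the whole strip is visible, from (416,208) by the red dot (440,207) to (226,208) by the blue dot (200,208). The block is at (390,142). I'll segment the strip and fit the 7-piece polyline using both cameras.

```bash
cat > fit.py <<'E'
from h import *
from scipy.optimize import least_squares
L=np.array([44,35,39,46,39,35,44])/1000
def verts(p): return np.vstack([p[:2],p[:2]+np.cumsum(L[:,None]*np.c_[np.cos(p[2:]),np.sin(p[2:])],0)])
def pdist(P,V):
    d=[]
    for a,b in zip(V,V[1:]):
        t=np.clip((P-a)@(b-a)/((b-a)@(b-a)),0,1)[:,None]
        d.append(np.linalg.norm(P-a-t*(b-a),axis=1))
    return np.min(d,0)
def fit(f,name):
    z=dict(np.load(f));c=z;T=pose(c,z.get("tp"),z.get("tr"))
    hsv=cv2.cvtColor(c["image"],cv2.COLOR_BGR2HSV);vv,uu=np.mgrid[:400,:640]
    W=px2w(c,T,np.c_[uu.ravel(),vv.ravel()],.051)[:,:2].reshape(400,640,2)
    ang=np.array([-.058,-.235]);ang/=np.linalg.norm(ang);r=W-np.array([.544,.019])
    box=(abs(r@ang)<.175)&(abs(r@[-ang[1],ang[0]])<.075)
    m=(box&(hsv[...,2]<170)&(hsv[...,0]<20)&(hsv[...,2]>60)).astype(np.uint8)
    n,lab,st,_=cv2.connectedComponentsWithStats(m);
    o=np.argsort(-st[1:,4])[:3]+1;print(name,st[o].tolist())
    k=min(o[:2],key=lambda i:abs(np.median(W[lab==i],0)-[.544,.019]).sum());M=lab==k
    P=W[M];s=np.median(np.diff(P[:,1]))
    best=None
    for a in(-.5,0,.5):
        th=np.arctan2(ang[1],ang[0])
        p0=np.r_[[.572,.134],th+a*np.array([-1,0,1,1,1,0,-1])]
        def res(p):
            V=verts(p);S=np.vstack([np.linspace(u,v,20) for u,v in zip(V,V[1:])])
            d2=np.sqrt(((S[:,None]-P[None,::max(1,len(P)//800)])**2).sum(-1)).min(1)
            return np.r_[pdist(P,V)/np.sqrt(len(P)),2*np.maximum(d2-.0012,0)/np.sqrt(140)]
        q=least_squares(res,p0)
        if best is None or q.cost<best.cost: best=q
    V=verts(best.x);d=pdist(P,V);print(name,"n",len(P),"rms d",np.sqrt((d**2).mean()),"max",d.max());print(V.round(4).tolist())
    for nm,h in(("red",0),("blue",110)):
        mm=(abs(hsv[...,0].astype(int)-h)<8)&(hsv[...,1]>150)&(hsv[...,2]>150)&(np.linalg.norm(r,axis=2)<.2)
        print(nm,W[mm].mean(0).round(4),mm.sum())
    im=c["image"].copy();im[M]=(0,255,0);return V,im
if __name__=="__main__":
    V,im=fit("w1.npz","wrist");cv2.imwrite("pics/fitw.png",im);np.save("V.npy",V)
    V2,im=fit("top.npz","top");print((V-V2).round(4).tolist())
E
python3 fit.py
```

```text
wrist [[184, 236, 267, 28, 4617], [221, 176, 197, 62, 2326], [348, 149, 4, 10, 23]]
wrist n 2326 rms d 0.00390762932323104 max 0.007236522881145117
[[0.5711, 0.1379], [0.5902, 0.0982], [0.5887, 0.0633], [0.5621, 0.0347], [0.5243, 0.0084], [0.4979, -0.0202], [0.4965, -0.0552], [0.5157, -0.0948]]
red [0.5787 0.1687] 203
blue [nan nan] 0
top [[291, 194, 91, 39, 498], [377, 193, 3, 2, 3], [385, 201, 1, 1, 1]]
top n 498 rms d 0.0035875200401632597 max 0.007497125715727508
[[0.57, 0.1387], [0.5882, 0.0987], [0.5883, 0.0637], [0.5622, 0.0347], [0.5246, 0.0082], [0.4971, -0.0195], [0.4942, -0.0544], [0.5133, -0.094]]
red [0.5777 0.1682] 36
blue [ 0.5068 -0.1272] 18
[[0.0011, -0.0009], [0.002, -0.0004], [0.0004, -0.0004], [-0.0001, 0.0], [-0.0002, 0.0002], [0.0008, -0.0008], [0.0023, -0.0009], [0.0024, -0.0008]]fit.py:35: RuntimeWarning: Mean of empty slice.
  print(nm,W[mm].mean(0).round(4),mm.sum())
  ret = um.true_divide(
```

```bash
python3 - <<'E'
from h import *
from fit import fit
from cell import manip
V=(np.load("V.npy")+fit("top.npz","t")[0])/2
u=lambda a:a/np.linalg.norm(a)
V[0]+=.003*u(V[1]-V[0]);V[-1]+=.003*u(V[-2]-V[-1]);np.save("path.npy",V)
rot=(R.from_euler('z',-np.pi/2-.24)*R.from_euler('y',np.pi/2)).as_rotvec()
manip.move_pose([*V[0],.12],rot)
f0=manip.state()["contact_force"]
manip.move_linear([*V[0],.058],.08)
for z in(.051,.049,.047):
    manip.move_linear([*V[0],z],.02);manip.dwell(.15);s=manip.state();print(s["clock"],s["tool_pos"].round(4),(s["contact_force"]-f0).round(2))
np.save("f0.npy",f0)
E
```

```text
t [[291, 194, 91, 39, 498], [377, 193, 3, 2, 3], [385, 201, 1, 1, 1]]
t n 498 rms d 0.0035875200401632597 max 0.007497125715727508
[[0.57, 0.1387], [0.5882, 0.0987], [0.5883, 0.0637], [0.5622, 0.0347], [0.5246, 0.0082], [0.4971, -0.0195], [0.4942, -0.0544], [0.5133, -0.094]]
red [0.5777 0.1682] 36
blue [ 0.5068 -0.1272] 18
7.2667 [0.5719 0.1356 0.0512] [-0.52  0.47  0.83]
7.6667 [0.5719 0.1356 0.0492] [-0.27 -0.25  3.96]
8.0667 [0.572  0.1356 0.0474] [-1.86  0.14  5.94]
```

```bash
python3 - <<'E'
from h import *
from cell import manip,cams
V=np.load("path.npy");f0=np.load("f0.npy")
for a,b in zip(V,V[1:]):
    for t in(.5,1):
        manip.move_linear([*(a+t*(b-a)),.047],.03);s=manip.state()
        print(round(s["clock"],1),s["tool_pos"].round(4),(s["contact_force"]-f0).round(2))
manip.dwell(.3)
s=manip.state();print(s["tool_pos"].round(4),(s["contact_force"]-f0).round(2))
ims=[cams.capture(n)["image"] for n in("scene","top")]
a=cv2.resize(ims[0][130:310,160:440],None,fx=2,fy=2);b=cv2.resize(ims[1][140:290,180:480],(560,280))
cv2.imwrite("pics/end.png",np.vstack([a[:310],b]))
E
```

```text
8.9 [0.5806 0.1178 0.0474] [-1.45  2.7   6.24]
9.7 [0.5892 0.0993 0.0474] [-1.26  2.89  5.15]
10.5 [0.5897 0.0818 0.0477] [-0.11  2.82  5.26]
11.2 [0.5893 0.0642 0.0477] [-0.76  2.27  5.08]
12.0 [0.5758 0.0486 0.0475] [0.71 3.03 6.06]
12.8 [0.5625 0.0342 0.0475] [2.71 2.27 5.65]
13.7 [0.544  0.0209 0.0476] [2.98 1.7  5.92]
14.6 [0.5251 0.0077 0.0475] [2.51 1.14 6.24]
15.4 [ 0.5113 -0.0062  0.0474] [1.26 1.63 5.43]
16.2 [ 0.4978 -0.0203  0.0474] [2.31 2.1  6.3 ]
17.0 [ 0.4953 -0.0373  0.0468] [0.65 3.36 6.63]
17.7 [ 0.4941 -0.0547  0.0467] [-0.42  2.89  6.86]
18.5 [ 0.5016 -0.0729  0.0462] [-3.04  3.74  7.32]
19.4 [ 0.5104 -0.0913  0.0461] [-3.69  3.95  6.9 ]
[ 0.5104 -0.0913  0.0462] [-2.7   3.21  8.06]
```

View pics/end.png

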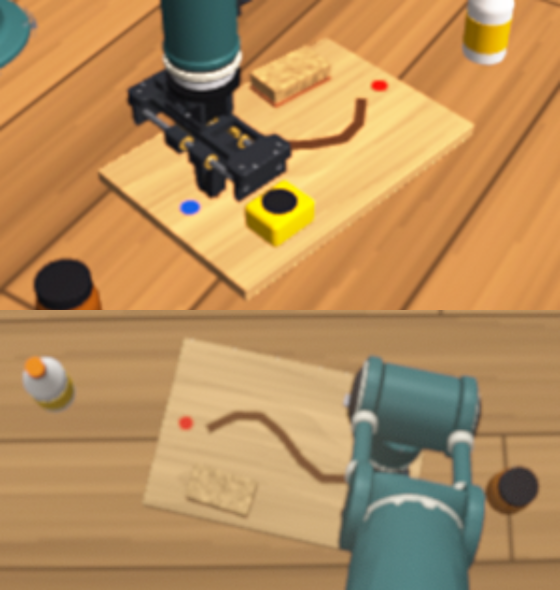

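The end view shows the fingers near the strip's end by the blue dot, with the gripper above the tape and all the loose items apparently in place. The tool is about 2.7 mm short in x and about 1 mm low, so I'll trim the final pose to sit over the end, then check again.

```bash
python3 - <<'E'
from h import *
from cell import manip,cams
V=np.load("path.npy");f0=np.load("f0.npy");g=np.r_[V[-1],.0472];cmd=np.r_[V[-1],.047]
for i in range(3):
    s=manip.state();cmd=cmd+.8*(g-s["tool_pos"]);manip.move_linear(cmd,.02);manip.dwell(.4)
    s=manip.state();print(round(s["clock"],2),g.round(4),cmd.round(4),s["tool_pos"].round(4),(s["contact_force"]-f0).round(2),s["gripper_width"])
# loose items: compare with the first pictures
for n in("top","scene"):
    a=np.load(n+".npz")["image"];b=cams.capture(n)["image"];d=cv2.absdiff(a,b).max(2)
    boxes={"top":dict(glue=(185,160,222,195),jar=(438,220,472,252),block=(275,220,322,252)),"scene":dict(glue=(385,108,420,165),jar=(174,258,215,306),block=(283,148,330,182),tape=(280,218,320,252))}[n]
    for k,(x0,y0,x1,y1) in boxes.items(): print(n,k,d[y0:y1,x0:x1].mean().round(2),d[y0:y1,x0:x1].max())
    if n=="scene": cv2.imwrite("pics/end2.png",cv2.resize(b[160:260,180:330],None,fx=4,fy=4))
E
```

```text
20.43 [ 0.5132 -0.0917  0.0472] [ 0.5154 -0.0921  0.0478] [ 0.5119 -0.0918  0.0466] [-3.83  2.34  6.57] 0.00099699888752913
21.08 [ 0.5132 -0.0917  0.0472] [ 0.5165 -0.092   0.0483] [ 0.5125 -0.0919  0.0469] [-3.43  1.87  6.13] 0.0006185943346872946
21.73 [ 0.5132 -0.0917  0.0472] [ 0.517  -0.0919  0.0485] [ 0.5128 -0.0919  0.047 ] [-4.19  1.45  6.7 ] 7.133387107833899e-05
top glue 5.05 9
top jar 6.83 99
top block 5.66 13
scene glue 8.41 12
scene jar 6.63 11
scene block 15.64 112
scene tape 46.57 227
```

View pics/end2.png

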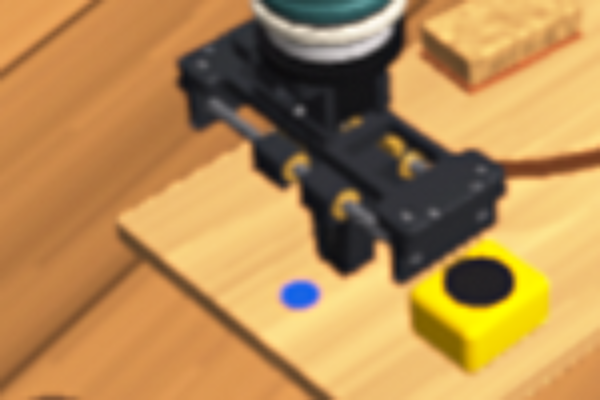

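The fingertip is at the strip's end just before the blue dot. The tape crop differs from the first picture because the gripper covers part of it and the panel has sunk, so I'll check it against where it should be.

```bash
python3 - <<'E'
from h import *
from cell import cams
c0=dict(np.load("scene.npz"));a=c0["image"];b=cams.capture("scene")["image"]
# expected image shift from a 4 mm sink at the tape
T=pose(c0);Ti=np.linalg.inv(T)
def proj(p): return cv2.projectPoints(np.array([p],float),cv2.Rodrigues(Ti[:3,:3])[0],Ti[:3,3],c0["intrinsics"],np.array([float(c0["k1"]),0,0,0]))[0].ravel()
print("expected sink shift",proj([.599,-.092,.061])-proj([.599,-.092,.065]))
for nm,(x,y,w,h) in dict(tape_lower=(281,236,40,18),tape_disc=(287,220,26,20),block=(300,150,30,34),blue=(246,227,18,14),panel_corner=(268,255,34,24)).items():
    t=a[y:y+h,x:x+w];m=8;r=cv2.matchTemplate(cv2.resize(b[y-m:y+h+m,x-m:x+w+m],None,fx=4,fy=4),cv2.resize(t,None,fx=4,fy=4),cv2.TM_CCOEFF_NORMED)
    _,v,_,p=cv2.minMaxLoc(r);print(nm,round(v,3),(np.array(p)/4-m))
E
```

```text
expected sink shift [0.02199496 1.33838473]
tape_lower 0.997 [0.  1.5]
tape_disc 0.917 [0.25 1.75]
block 0.983 [0.  1.5]
blue 0.993 [0. 0.]
panel_corner 0.994 [0.   1.25]
```

The tape and block moved only by the panel's sink (about 1.5 px straight down), so neither was disturbed. Handing in.

```bash
python3 - <<'E'
from cell import manip,order
s=manip.state();print(s["clock"],s["tool_pos"],s["contact_force"]);order.close_job()
E
```

```text
21.8833 [ 0.51283596 -0.09187436  0.04703107] [-4.71919634  0.7254186   5.93683801]
the job is handed in; nothing more can be done
```

I ran the closed fingertips along the whole strip, from its red-dot end to its blue-dot end, and handed the job in at 21.9 s with the fingertip still resting on the blue end. I started and finished about 3 mm inside the strip's ends.

- **Pressure:** the panel was pressed down 3.3–4.9 mm throughout. The upward force was about 5–8 N, and the final hold was 4 mm down at about 6 N.
- **Strip position:** the wrist and top cameras agreed on the strip to within 2.5 mm, and I averaged the two.
- **Loose items:** at the end, the tape and block had shifted only about 1.5 px straight down in the picture. That matches the panel sinking, so neither was disturbed. The glue bottle looked unchanged. The jar looked unchanged in the scene view, but its top-view crop showed some large pixel differences, which I put down to the arm in view and did not check further.

**Checks that disagreed:**
- **Tracking on the last piece:** the arm ran about 2.5 mm off to one side and 1 mm low there. That is still within the 7 mm half-width of the strip. I corrected the final hold to 0.4 mm from its target.
- **Blue dot:** it showed no shift in the picture, although the panel around it did. I did not find out why.

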